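# Fit the crank and wind the clamp shut

## Robot

A 6-joint arm with a two-finger parallel gripper is mounted at the origin on a cart in front of the work surface, level with it; the furniture and walls round the work are solid. World frame = base frame: x ahead of the robot, y to its left, z up, the work surface at z = 0. Lengths are in mm, angles in rad, forces in N, time in s.
With the tool pointing down it reaches from about 350 to 875 mm from the base axis. Payload 4.2 kg.
Tool frame: the origin (TCP) lies midway between the tips of the shut fingers; the grasp point (between the pads) lies 19 mm behind it (arm.tcp_to_grasp is the distance from the TCP to the grasp point, in mm); z points along the fingers, y is the line along which they close (so a half turn about z gives the same grasp; the last joint's range is limited). The gripper opens to 85 mm and grips with 20 to 120 N. Pads are 22 mm wide; open, the fingers measure 114 mm over their backs; the gripper's body (76 mm by 85 mm) begins 54 mm behind the grasp point. The pads swing forward as they close: fully open they stand 13 mm farther back than shut.
Start: joints at [0.259, 0.385, 0.008, 0, -1.194, -0.259], TCP at [624.979, 0.025, 231.312] pointing down, gripper open.
Joint ranges: [-3.14, 3.14], [-1.21, 2.06], [-1.07, 1.41], [-3.16, 2.05], [-2.99, -0.16], [-3.1, 3.1]. Speed limits (rad/s): [2.79, 2.79, 3.14, 3.14, 3.14, 3.14].

## Interface

Orientations are given as a unit quaternion [x, y, z, w].
In Python, from bench import arm gives the robot as it stands.
- The arm moves only by the tool arm_command, never from a script. Its argument "rows" is a list of rows, each a list of 2 entries, a list of its own where there are three numbers: the shift along the tool's x, y, z as a fraction of full scale, then the turn, a rotation vector about the tool's x, y, z as a fraction of full scale. In form: [[[x, y, z], [wx, wy, wz]], ...]. A call has 1 to 5 rows; each row is the pose to reach, as a shift and turn from the pose commanded when the call began, along the tool's axes at that moment, turning the shorter way round; what a row does not reach only later rows make up. Full scale, the value 1, is 0.25 m for a shift and 180 degrees for a turn. A row lasts 1/10 s, in which the tool goes at most 50 mm and 8.59 degrees, less where a joint would pass 70% of its speed; a pose out of reach is approached as far as the arm can. A call with a number of a shift or a turn outside -1 to 1 is refused whole. A call with a gripper value outside its range is refused whole. "grip" is the opening, from 0 (shut) to 1 (fully open), set as the call begins (left out, the last holds). The fingers move at their own pace and stop on an object; the grip force is fixed at half the most. Time passes only in rows, so rows that repeat a pose let the fingers close. It gives the time, the measured TCP pose, the force, the opening and the grip force at its end, in the units of the state.
- arm.read_state(): the state, without advancing time (a new reading comes with each control period).
- arm.get_image(name): name is "scene" or "side" or "wrist"; returns (picture, depth): 480x640x3 uint8, blue, green, red; 480x640 float32, mm along the optical axis (not along the pixel's ray), 0 where there is no reading.
- arm.camera_info(name): a dict with "fx", "fy", "cx", "cy" (pixels), "extrinsics" (4x4, takes a point from camera to world coordinates). Camera axes: x right, y down, z forward; pixel columns grow to the right and rows downward; lengths in mm; the calibration is good to about 2 mm. A picture is of the moment at which its call begins: read the wrist's pose just before it. camera_info takes no time and is no camera call; for the wrist camera it gives the pose at the moment of the call.
- arm.job_done(): hands the job in; it is judged then, once.
Trained networks look in the newest picture that a camera, given by its name, has taken for a name from the list of things; names that differ only in an ending like _2 or _b are one class to them, and where a whole thing is asked for, a point or a joint stands for the part that bears it (a point fixed in the world has none). Each returns a list of dicts, best first, with "score" (0 to 1); they miss things now and then, are a little off and sometimes report something else, mostly with a low value. They report only what shows in the picture. A call takes as long as a camera call.
- arm.spot_in(camera, query): "position" ([column, row] in pixels, amid what is visible of it).
The state is a dict: "clock": time; "joints": joint angles; "joint_vel": joint speeds; "joint_efforts": joint torques, N m; "position": TCP position; "ee_rot": TCP orientation; "contact_force": force on the tool from outside, world axes, zero at the start; "wrist_torque": the same for the moment, N m; "gripper_width": finger opening in mm; "grasp_force": force on a finger pad.
Only numpy, scipy, OpenCV 4.12 (cv2) and the standard library are available. Lean on these libraries where they do the work, as an engineer would, in place of code of your own. Each camera call takes 0.05 s, during which the arm holds its last target. There are 200 camera calls.

## Task

Clamp the black power brick: pick up the loose crank, fit its square socket fully down onto the clamp's upright square shaft (feel for it lightly, do not force it), then wind the crank round clockwise, full circle after full circle, until the jaw has pushed the brick against the stop block and the jaw's sprung pad is pressed about half-way in. Leave the crank on the shaft, do not squash the pad right in, and leave the other things on the desk where they are.

Things in the scene. Friction and masses are not known exactly. Their poses are not given: they have to be found in the camera images.
- clamp: grey crank clamp fixed to the desk; origin at desk height under its upright shaft's axis, z up. Round the axis a gearbox 80 (x) by 76 (y) mm, 62 mm high, with a collar (radius 16) on top, upper face at 72 mm. From it a bed 110 mm wide, 14 mm high, runs along the clamp's -y to y = -282 mm; on it the jaw (100 mm wide, top at 60 mm) travels to -y when the shaft turns clockwise seen from above.
- shaft_seat (a point): on the shaft's axis at the collar's upper face, where the crank's underside rests when fully home; does not turn with the shaft. The steel shaft, 16 mm square, stands 9 mm above this face, then a round nose 11 mm more (15.6 mm diameter for 3 mm, then a cone to 6 mm at the tip), which centres the socket at any turn. How the square is turned differs each time and is not reported: see or feel it.
- crank: loose dark steel crank, 0.2 kg, lying socket down. Origin in the middle of the hub's underside; z up, +x along the arm to the hand grip. Hub: upright block 28.5 x 28.5 mm, 47 mm high, sides along x and y; from below a socket 17.25 mm square, sides parallel to the hub's, 22 mm deep. Arm 16 mm wide, top 8.5 mm above the underside.
- crank_socket (a point): middle of the socket's mouth on the crank's underside (the crank's origin). With nose in socket but the squares not in line, the mouth stays 9 mm above shaft_seat; turned under light pressure (5 to 10 N) by up to a quarter turn either way, the crank drops home where it is within about 4 degrees of the square.
- crank_knob (a point): on the axis of the black upright hand grip, 60 mm from the hub's axis, 30 mm above the crank's underside. The grip is round, 21 mm diameter, from 10 to 43 mm above the underside, then a cap of 25 mm and ends at 53 mm; it spins freely on the arm, so it can be held while going round without turning the wrist.
- pad (a joint): how far the pad on the jaw's face is pushed in on its springs: 0 m free, 0.010 m right in (half-way 0.005). 10 N per mm; each mm adds 0.6 N at the hand grip and takes 15 degrees of winding. The shaft's own friction is 0.30 N m (5 N at the hand grip); it stays where it is left.
- pad_face (a point): middle of the aluminium pad's pressing face (100 mm wide, 38 mm high, upright, facing the clamp's -y), 37 mm above the desk. It moves 24 mm for each full turn of the crank
- stop: grey block fixed across the clamp's bed, 100 x 26 x 44 mm; origin in the middle of the lower edge of its face towards the jaw, on top of the bed; its axes are the clamp's
- brick: black power brick, 68 x 105 x 38 mm, about 0.4 kg, loose on the bed between pad and stop, its 68 mm side roughly along the jaw's travel. Origin in the middle of its underside, x along the 68 mm side
- tin: round tin with a blue band, 58 mm diameter, 62 mm high; bystander, leave alone
- tape: roll of red tape, 49 mm diameter, 15 mm high; bystander, leave alone
- spanner: spanner, 115 mm long; bystander, leave alone
- tee: small nickel coaxial tee, 26 x 34 x 14 mm; bystander, leave alone

How it is judged:
By the outcome, as a careful person would: the job done as asked, in the order asked, and still so for the second after the job is handed in, with the robot touching nothing.
It also fails if it takes over 72 s, if anything falls off the work surface, if the arm or the gripper's body presses on something with over 40 N, if the wrist force passes 120 N, or if a joint passes its speed limit or range.

## Working session

There is one attempt and no reset: what is moved stays moved. The work goes in short steps, Python scripts to look and compute and a tool call to move; the robot and the scene stay as the last step left them, time stands still between calls to the robot, and variables do not carry over. Pictures are saved under pics/ and viewed, at most 10 in all, crops included, and the job is handed in when it is done.

Besides the shell and the picture viewer there is one more tool, called as name(argument=value, ...), one argument or row to a line, values as JSON. arm_command: Moves the arm, as the interface text tells. Shift numbers are shares of 0.25 m and turn numbers shares of 180 degrees, none past 1 either way. Its arguments: {"type":"object","properties":{"rows":{"type":"array","items":{"type":"array"}},"grip":{"type":"number"}},"required":["rows"]}

```bash
ls; mkdir -p pics; python3 - <<'E'
from bench import arm
import cv2,numpy as np
for c in ["scene","side"]:
    im,d=arm.get_image(c); cv2.imwrite(f"pics/{c}0.png",im)
    np.save(f"{c}_d0.npy",d)
    for q in ["clamp","crank","crank_knob","brick","stop","pad","tin"]:
        print(c,q,[(np.round(r['position']),round(r['score'],2)) for r in arm.spot_in(c,q)[:2]])
s=arm.read_state();print(s)
E
```

```text
pics
scene clamp [(array([285., 306.]), 0.84), (array([286., 380.]), 0.62)]
scene crank [(array([281., 217.]), 0.77)]
scene crank_knob [(array([281., 213.]), 0.92)]
scene brick [(array([279., 218.]), 0.51)]
scene stop [(array([285., 378.]), 0.83), (array([281., 214.]), 0.22)]
scene pad [(array([291., 312.]), 0.75)]
scene tin [(array([380., 215.]), 0.96)]
side clamp [(array([351., 322.]), 0.67)]
side crank [(array([234., 262.]), 0.65)]
side crank_knob [(array([232., 258.]), 0.57), (array([354., 313.]), 0.42)]
side brick [(array([390., 332.]), 0.67)]
side stop [(array([429., 353.]), 0.62)]
side pad [(array([357., 312.]), 0.92)]
side tin [(array([326., 237.]), 0.9)]
{'clock': 0.8, 'joints': array([ 2.58618864e-01,  3.84641371e-01,  7.92910236e-03,  1.41143958e-06,
       -1.19400190e+00, -2.58598182e-01]), 'joint_vel': array([-5.48472147e-04,  4.65091811e-04, -1.58022625e-05, -2.72936242e-04,
        4.91197915e-05,  8.45095447e-05]), 'joint_efforts': array([-7.77111973e-05, -3.92032635e+01,  1.88607359e+01,  4.19040397e+00,
       -2.99999256e-04, -3.07850577e-06]), 'position': array([6.24987735e+02, 3.87555677e-02, 2.31359125e+02]), 'ee_rot': array([ 7.07114276e-01, -7.07099285e-01,  2.12200577e-05, -3.51796247e-05]), 'contact_force': array([-0.4677983 ,  0.18331169, -0.42886858]), 'wrist_torque': array([ 0.05122988, -0.03398031,  0.00771003]), 'grasp_force': 0.0, 'gripper_width': 85.76578258548942}
```

View pics/scene0.png

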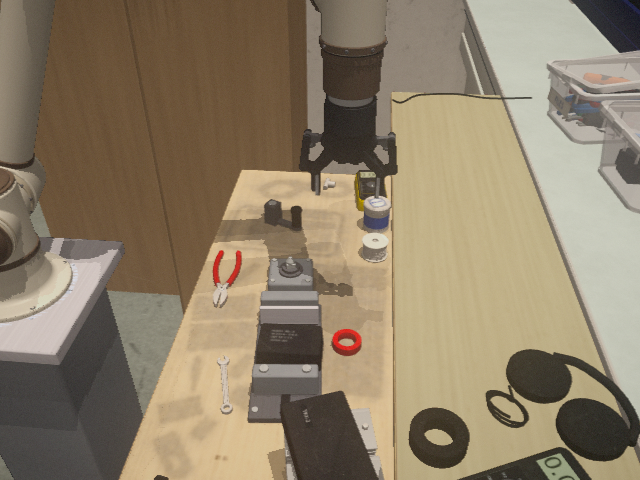

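View pics/side0.png

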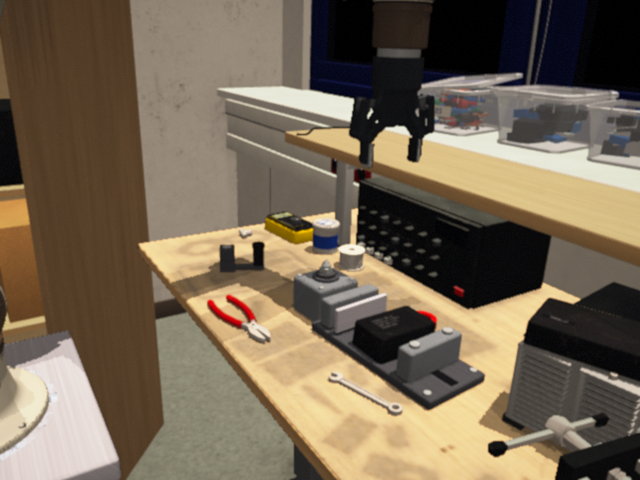

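The scene view shows the clamp, with its shaft at about (291,265), the jaw and brick below it, and the crank with its hub at (272,210) and grip at (296,215). The side view agrees, and shows a shelf overhanging the far side. Next I'll turn the depth into positions.

```bash
cat > h.py <<'E'
import numpy as np,cv2
from bench import arm
def cloud(c,d,info=None):
    k=info or arm.camera_info(c); v,u=np.mgrid[0:480,0:640]
    P=np.stack([(u-k['cx'])/k['fx']*d,(v-k['cy'])/k['fy']*d,d,np.ones_like(d)],-1)
    W=(P@np.array(k['extrinsics']).T)[...,:3]; W[d<=0]=np.nan; return W
def proj(c,p,info=None):
    k=info or arm.camera_info(c); q=np.linalg.inv(np.array(k['extrinsics']))@np.append(p,1)
    return np.round([k['fx']*q[0]/q[2]+k['cx'],k['fy']*q[1]/q[2]+k['cy']],1)
E
python3 - <<'E'
from h import *
for c,pts in {"scene":[(272,203),(296,208),(285,222),(291,258),(291,262),(285,330),(284,370),(380,215),(255,405),(310,410),(395,300),(395,120),(345,342),(375,240)],"side":[(227,246),(259,243),(326,263),(326,268),(232,268),(360,312),(395,325),(430,345),(330,135),(400,160)]}.items():
    W=cloud(c,np.load(f"{c}_d0.npy"))
    print(c,np.round(arm.camera_info(c)['extrinsics'],2).tolist())
    for p in pts: print(p,np.round(W[p[1],p[0]],0))
for c in ["scene","side"]:
    W=cloud(c,np.load(f"{c}_d0.npy"))
    # crank region: points with z 42..56
    m=(W[...,2]>40)&(W[...,2]<60)&(W[...,0]>330)&(W[...,0]<700)&(W[...,1]>60)&(W[...,1]<400)
    ys,xs=np.nonzero(m); 
    n,l,st,ce=cv2.connectedComponentsWithStats(m.astype(np.uint8))
    for i in range(1,n):
        if st[i,4]>15: 
            Q=W[l==i]; print(c,ce[i].round(),st[i,4],Q.mean(0).round(1),Q.min(0).round(),Q.max(0).round())
E
```

```text
scene [[0.99, 0.06, -0.09, 652.06], [0.11, -0.6, 0.8, -785.83], [-0.01, -0.8, -0.6, 741.55], [0.0, 0.0, 0.0, 1.0]]
(272, 203) [455. 258.  50.]
(296, 208) [509. 238.  54.]
(285, 222) [483. 250.   8.]
(291, 258) [528.  21.  93.]
(291, 262) [528.  18.  86.]
(285, 330) [ 535. -118.   55.]
(284, 370) [ 546. -205.   59.]
(380, 215) [685. 234.  50.]
(255, 405) [ 505. -238.   14.]
(310, 410) [ 600. -336.  144.]
(395, 300) [ 699. -209.  218.]
(395, 120) [704. 330. 220.]
(345, 342) [632. -84.   1.]
(375, 240) [677. 170.  32.]
side [[0.86, -0.16, 0.49, 67.74], [-0.52, -0.31, 0.8, -673.44], [0.02, -0.94, -0.35, 435.26], [0.0, 0.0, 0.0, 1.0]]
(227, 246) [455. 261.  48.]
(259, 243) [512. 238.  52.]
(326, 263) [525.  19.  89.]
(326, 268) [521.  14.  83.]
(232, 268) [457. 244.   8.]
(360, 312) [530. -70.  41.]
(395, 325) [ 538. -143.   52.]
(430, 345) [ 537. -215.   58.]
(330, 135) [774. 401. 216.]
(400, 160) [747. 119. 216.]
scene [371. 185.] 46 [664.  365.1  42.9] [655. 353.  41.] [671. 380.  46.]
scene [272. 205.] 138 [455.1 257.3  46.8] [437. 241.  40.] [471. 282.  52.]
scene [296. 211.] 103 [509.8 232.9  50.6] [498. 223.  40.] [521. 248.  57.]
scene [375. 213.] 178 [674.7 238.5  50.1] [651. 228.  40.] [700. 258.  60.]
side [296. 219.] 32 [665.1 363.6  41. ] [652. 350.  40.] [679. 378.  42.]
side [326. 231.] 235 [667.2 241.7  50.2] [649. 228.  40.] [699. 273.  60.]
side [258. 246.] 107 [506.9 231.   48.8] [496. 219.  40.] [521. 246.  54.]
side [227. 248.] 116 [452.9 255.   45.1] [437. 242.  40.] [474. 276.  48.]
```

```bash
python3 - <<'E'
from h import *
print(np.round(arm.camera_info("wrist")['extrinsics'],2).tolist(), arm.camera_info("wrist")['fx'])
im,d=arm.get_image("wrist"); cv2.imwrite("pics/w0.png",im); np.save("w0.npy",d)
E
```

```text
[[-1.0, 0.0, 0.0, 624.58], [0.0, 0.95, 0.31, -79.06], [0.0, 0.31, -0.95, 374.97], [0.0, 0.0, 0.0, 1.0]] 343.0017974671045
```

arm_command(
  rows=[
    [[-1,0.62,0],[0,0,-0.389]],
    [[-1,0.62,0],[0,0,-0.389]],
    [[-1,0.62,0],[0,0,-0.389]],
    [[-1,0.62,0],[0,0,-0.389]],
    [[-1,0.62,0],[0,0,-0.389]],
  ],
)

```text
clock: 1.35
position: [492.1, 213.9, 231.6]
ee_rot: [0.918, -0.396, 0.0, -0.0]
contact_force: [0.7, 1.2, -0.0]
gripper_width: 85.3
grasp_force: 0.0
```

arm_command(
  rows=[
    [[-0.165,-0.035,0],[0,0,-0.148]],
    [[-0.165,-0.035,0],[0,0,-0.148]],
    [[-0.165,-0.035,0],[0,0,-0.148]],
    [[-0.165,-0.035,0],[0,0,-0.148]],
  ],
)

```text
clock: 1.75
position: [471.2, 249.1, 231.5]
ee_rot: [0.984, -0.176, 0.0, -0.0]
contact_force: [-0.3, -0.3, -0.0]
gripper_width: 85.2
grasp_force: 0.0
```

```bash
python3 - <<'E'
from h import *
info=arm.camera_info("wrist"); im,d=arm.get_image("wrist")
im0=cv2.imread("pics/w0.png"); cv2.imwrite("pics/w01.png",np.hstack([cv2.resize(im0,(400,300)),cv2.resize(im,(400,300))]))
s=arm.read_state(); print(s['position'],s['ee_rot'],s['joints'])
W=cloud("wrist",d,info)
m=(W[...,2]>35)&(W[...,2]<62)&(W[...,1]>180)&(W[...,0]<560)
n,l,st,ce=cv2.connectedComponentsWithStats(m.astype(np.uint8))
for i in range(1,n):
    if st[i,4]>60:
        Q=W[l==i]; zt=np.percentile(Q[:,2],90); T=Q[Q[:,2]>zt-4]
        print(ce[i].round(),st[i,4],zt.round(1),T.mean(0).round(1),cv2.minAreaRect(T[:,:2].astype(np.float32)))
E
```

```text
[471.42267119 248.81884076 231.41602142] [ 9.84116650e-01 -1.77522988e-01  5.23456895e-05 -6.80921492e-05] [ 7.90110228e-01  2.28291358e-01 -2.17133400e-01  1.01177443e-05
 -1.12520004e+00  4.23743965e-01]
[313. 168.] 549 54.8 [509.6 236.6  53.7] ((509.4844665527344, 236.86151123046875), (23.375017166137695, 23.086013793945312), 70.37933349609375)
[309. 227.] 823 49.4 [455.4 261.2  48.1] ((454.9144592285156, 261.3779296875), (28.10826873779297, 28.235347747802734), 65.76020050048828)
[ 12. 402.] 570 58.3 [372.6 664.7  57.9] ((373.5329284667969, 665.5348510742188), (24.150291442871094, 4.270164489746094), 44.01374435424805)
[127. 443.] 219 61.2 [280.9 562.8  59.7] ((280.8951416015625, 562.2987060546875), (34.964744567871094, 3.9758195877075195), 47.91309356689453)
```

View pics/w01.png

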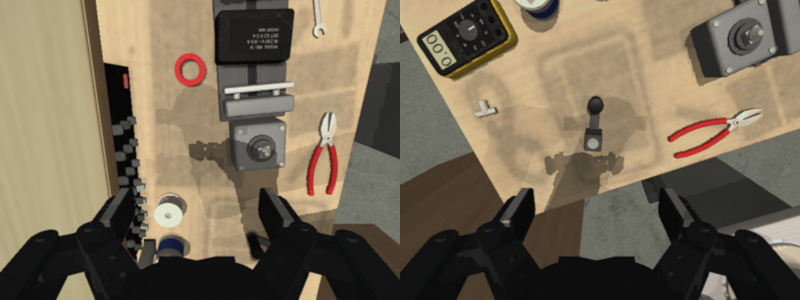

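The right half shows the crank from above: hub at (593,140), grip at (595,105) in the composite. Measured positions are hub (455,261) and grip (509.5,237), so yaw is -24°.

arm_command(
  rows=[
    [[-0.078,-0.0235,0.19],[0,0,0.021]],
    [[-0.078,-0.0235,0.38],[0,0,0.021]],
    [[-0.078,-0.0235,0.57],[0,0,0.021]],
    [[-0.078,-0.0235,0.74],[0,0,0.021]],
    [[-0.078,-0.0235,0.86],[0,0,0.021]],
  ],
)

```text
clock: 2.3
position: [454.6, 259.6, 13.7]
ee_rot: [0.977, -0.211, -0.001, 0.001]
contact_force: [-0.8, -0.1, 0.4]
gripper_width: 85.0
grasp_force: 0.0
```

arm_command(
  rows=[
    [[0,0,0],[0,0,0]],
    [[0,0,0],[0,0,0]],
    [[0,0,0],[0,0,0]],
    [[0,0,0],[0,0,0]],
    [[0,0,0],[0,0,0]],
  ],
  grip=0,
)

```text
clock: 2.8
position: [456.6, 262.1, 18.5]
ee_rot: [0.978, -0.209, 0.001, -0.002]
contact_force: [-0.8, 0.2, 7.9]
gripper_width: 27.5
grasp_force: 60.5
```

```bash
python3 - <<'E'
from h import *
s=arm.read_state(); print(s['position'],s['ee_rot'],s['contact_force'],s['gripper_width'],s['grasp_force'])
W=cloud("scene",np.load("scene_d0.npy")); S=cloud("side",np.load("side_d0.npy"))
k=dict(arm.camera_info("wrist"))
E=np.array([[-1,0,0,624.58],[0,.95,.31,-79.06],[0,.31,-.95,374.97],[0,0,0,1.]]); 
import math
E[1:3,1:3]=[[math.cos(.3156),math.sin(.3156)],[math.sin(.3156),-math.cos(.3156)]]
k['extrinsics']=E; V=cloud("wrist",np.load("w0.npy"),k)
for n,C in (("scene",W),("wrist",V),("side",S)):
    R=(C[...,0]>450)&(C[...,0]<620)&(C[...,1]>-300)&(C[...,1]<80)
    def rep(t,m):
        Q=C[m&R]
        if len(Q)>8: print(n,t,len(Q),Q.mean(0).round(1),cv2.minAreaRect(Q[:,:2].astype(np.float32)),Q.min(0).round(),Q.max(0).round())
    z=C[...,2];y=C[...,1]
    rep("shaft>80",(z>79)&(z<100)&(y>-20)); rep("tip",(z>87)&(z<100)&(y>-20))
    rep("gearbox",(z>59)&(z<66)&(y>-27)); rep("jaw top",(z>52)&(z<66)&(y<-28)&(y>-75)); rep("brick",(z>49)&(z<57)&(y<-80)&(y>-178));rep("stop",(z>54)&(z<64)&(y<-178)&(y>-250))
im=cv2.imread("pics/w0.png"); cv2.imwrite("pics/w0c.png",cv2.resize(im[0:280,310:490],None,fx=3,fy=2.14*1,interpolation=cv2.INTER_CUBIC) if 0 else cv2.resize(im[0:280,310:490],(385,600),interpolation=cv2.INTER_CUBIC))
E
```

```text
[456.55409068 262.06428411  18.53634283] [ 0.97786654 -0.20921673  0.00136956 -0.00187522] [-0.75650728  0.22744521  7.88930077] 27.544221728329237 60.52429697501793
scene shaft>80 77 [526.7  19.8  86.6] ((527.093505859375, 20.540128707885742), (15.639443397521973, 14.090968132019043), 30.830265045166016) [519.  13.  79.] [535.  28.  94.]
scene tip 37 [526.8  21.5  90.2] ((526.853759765625, 21.306177139282227), (13.03164291381836, 10.943476676940918), 67.62211608886719) [521.  13.  87.] [533.  28.  94.]
scene gearbox 845 [527.5  14.6  62.9] ((529.3771362304688, 13.236194610595703), (84.42872619628906, 91.27562713623047), 7.3029890060424805) [485. -27.  59.] [577.  63.  66.]
scene jaw top 972 [533.1 -50.3  58.5] ((532.5698852539062, -49.8426399230957), (99.77833557128906, 44.8665657043457), 5.363521099090576) [482. -74.  52.] [584. -28.  65.]
scene brick 1891 [ 545.5 -136.    53. ] ((544.9201049804688, -133.25782775878906), (101.1540756225586, 66.85916900634766), 1.0674952268600464) [ 494. -167.   49.] [ 596. -100.   57.]
scene stop 930 [ 548.6 -206.3   58.7] ((547.2922973632812, -204
[... 1336 characters left out ...]
ide gearbox 685 [518.8  11.5  61.8] ((525.0499877929688, 21.84610366821289), (78.10050964355469, 76.75413513183594), 6.692224979400635) [485. -19.  59.] [568.  59.  66.]
side jaw top 856 [528.9 -52.2  57. ] ((533.0662841796875, -51.27705764770508), (102.36699676513672, 45.165306091308594), 4.71843957901001) [481. -75.  52.] [583. -28.  62.]
side brick 1580 [ 541.5 -137.6   51.7] ((544.5584716796875, -134.99172973632812), (101.56919860839844, 64.3431167602539), 2.23343825340271) [ 494. -169.   49.] [ 595. -102.   54.]
side stop 806 [ 542.6 -208.2   57.8] ((546.54443359375, -205.72052001953125), (99.88893127441406, 27.475505828857422), 6.104561805725098) [ 496. -222.   54.] [ 597. -187.   64.]
```

View pics/w0c.png

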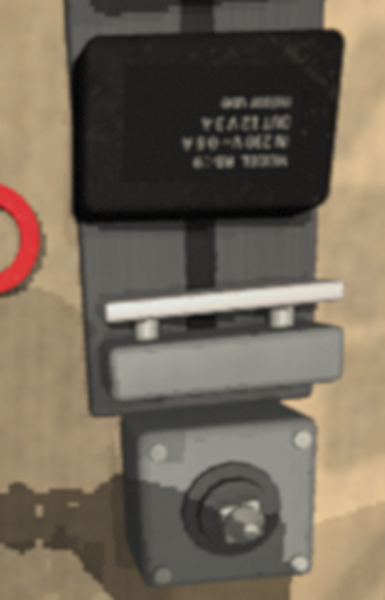

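arm_command(
  rows=[
    [[0,0,-0.1],[0,0,0]],
    [[0,0,-0.28],[0,0,0]],
    [[0.05,0.15,-0.4],[0,0,0]],
    [[0.11,0.3,-0.5],[0,0,0]],
    [[0.16,0.48,-0.544],[0,0,0]],
  ],
)

```text
clock: 3.3
position: [443.7, 135.1, 155.2]
ee_rot: [0.978, -0.209, 0.002, -0.002]
contact_force: [1.2, -0.7, -2.2]
gripper_width: 27.5
grasp_force: 60.0
```

arm_command(
  rows=[
    [[0.03,0.15,0],[0,0,0]],
    [[0.055,0.278,0],[0,0,0]],
    [[0.055,0.278,0],[0,0,0]],
    [[0.055,0.278,0],[0,0,0]],
  ],
)

```text
clock: 3.7
position: [426.4, 65.4, 152.7]
ee_rot: [0.978, -0.21, 0.0, -0.001]
contact_force: [0.7, -0.3, -2.9]
gripper_width: 27.4
grasp_force: 60.0
```

```bash
python3 - <<'E'
from h import *
info=arm.camera_info("wrist"); im,d=arm.get_image("wrist"); s=arm.read_state(); print(s['position'],s['ee_rot'],s['contact_force'],s['gripper_width'],s['joints'])
np.save("w2.npy",d); V=cloud("wrist",d,info)
p=proj("wrist",[527,21,92],info); print(p)
near=(np.hypot(V[...,0]-527,V[...,1]-21)<25)
for a,b in ((79,97),(81.5,97),(88,97),(69,75)):
    m=near&(V[...,2]>a)&(V[...,2]<b); Q=V[m]
    if len(Q)>5: print(a,b,len(Q),Q.mean(0).round(1),cv2.minAreaRect(Q[:,:2].astype(np.float32)))
m=np.isfinite(V[...,2])&(V[...,2]<96)&(V[...,0]>475)&(V[...,0]<585)&(V[...,1]>-25)&(V[...,1]<70)&(V[...,2]>58)&(V[...,2]<66)
print(cv2.minAreaRect(V[m][:,:2].astype(np.float32)))
x,y=p.astype(int); y0=max(0,y-60);x0=max(0,x-60)
cv2.imwrite("pics/w2.png",np.hstack([cv2.resize(im,(400,300)),cv2.resize(im[y0:y0+120,x0:x0+120],(400,400),interpolation=cv2.INTER_CUBIC)[:300]])) if 0 else cv2.imwrite("pics/w2.png",np.hstack([cv2.resize(im,(400,400)),cv2.resize(im[y0:y0+120,x0:x0+120],(400,400),interpolation=cv2.INTER_CUBIC)]))
cv2.imwrite("w2full.png",im);print(x0,y0)
E
```

```text
[426.81894796  66.10454705 152.67778804] [ 9.77771074e-01 -2.09674365e-01  3.89925744e-04 -4.85668229e-04] [ 0.10388861  1.10858349 -1.94059004] 27.040515803673816 [ 5.32512291e-01  1.36297304e-01 -5.57897430e-01 -2.43343850e-04
 -8.75370040e-01  6.15955932e-01]
[312.8  64.2]
79 97 871 [525.4  23.1  87.4] ((526.1084594726562, 22.779945373535156), (15.926228523254395, 16.01900863647461), 15.580269813537598)
81.5 97 801 [525.6  23.1  88. ] ((525.9907836914062, 22.872879028320312), (15.702417373657227, 15.820988655090332), 15.186751365661621)
88 97 396 [525.8  22.9  91.1] ((526.0169677734375, 22.70285415649414), (12.126017570495605, 11.86263370513916), 51.5263786315918)
69 75 1506 [525.8  22.9  73. ] ((524.7708740234375, 21.589282989501953), (34.88526153564453, 31.637523651123047), 38.37362289428711)
((526.08447265625, 22.84769630432129), (79.60890197753906, 75.3937759399414), 5.487232685089111)
252 4
```

View pics/w2.png

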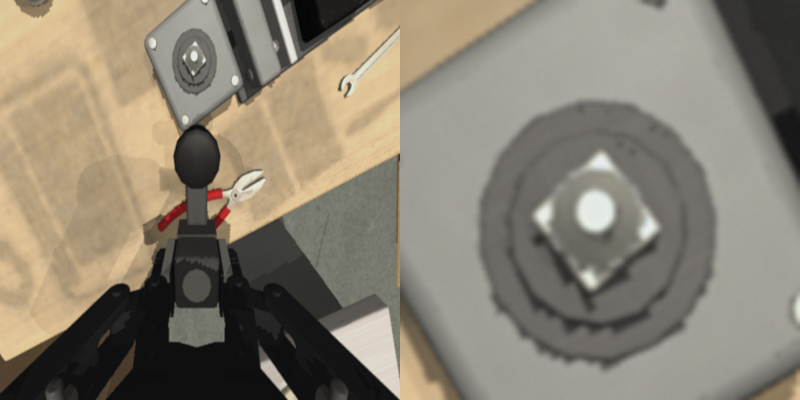

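The diamond in the crop is the shaft's square, yawed about 16°, with its axis at (526,22.8). I'll check where the hub sits in the grip.

```bash
python3 - <<'E'
from h import *
info=arm.camera_info("wrist"); V=cloud("wrist",np.load("w2.npy"),info)
t=np.array([426.8,66.1]);a=np.radians(-24.2);x=np.array([np.cos(a),np.sin(a)]);y=np.array([np.sin(a),-np.cos(a)])
L=V[...,:2]-t; u=L@x; v=L@y; z=V[...,2]
m=(abs(v)<13)&(u>-25)&(u<25)&(z>165)&(z<195)
h=np.c_[u[m],v[m],z[m]];print(np.percentile(h,[2,50,98],axis=0).round(1))
m=(abs(v)<25)&(u>40)&(u<80)&(z>165)&(z<215); h=np.c_[u[m],v[m],z[m]];print(np.percentile(h,[2,50,98],axis=0).round(1))
m=(abs(v)<12)&(u>15)&(u<45)&(z>120)&(z<165);h=np.c_[u[m],v[m],z[m]];print(np.percentile(h,[2,50,98],axis=0).round(1))
E
```

```text
[[-13.8 -12.5 166.7]
 [  4.5   0.2 182. ]
 [ 13.   12.4 184. ]]
[[ 4.820e+01 -1.070e+01  1.852e+02]
 [ 5.950e+01  1.000e-01  1.879e+02]
 [ 6.980e+01  1.080e+01  1.893e+02]]
[[ 15.4  -7.4 142. ]
 [ 25.1   0.2 143.5]
 [ 34.3   7.7 144.9]]
```

arm_command(
  rows=[
    [[0.15,-0.002,0],[0,0,-0.047]],
    [[0.3,-0.004,0.04],[0,0,-0.094]],
    [[0.4,-0.005,0.08],[0,0,-0.141]],
    [[0.433,-0.005,0.12],[0,0,-0.188]],
    [[0.433,-0.005,0.12],[0,0,-0.223]],
  ],
)

```text
clock: 4.25
position: [526.7, 23.2, 120.1]
ee_rot: [0.99, 0.141, -0.002, 0.0]
contact_force: [-0.1, 0.1, -2.9]
gripper_width: 27.7
grasp_force: 60.0
```

arm_command(
  rows=[
    [[0,0,0],[0,0,0]],
    [[0,0,0],[0,0,0]],
  ],
)

```text
clock: 4.45
position: [526.3, 23.7, 122.2]
ee_rot: [0.99, 0.138, -0.0, -0.0]
contact_force: [-0.6, 0.4, -1.9]
gripper_width: 27.6
grasp_force: 60.0
```

arm_command(
  rows=[
    [[-0.002,0.003,0.03],[0,0,0]],
    [[-0.002,0.003,0.06],[0,0,0]],
    [[-0.002,0.003,0.08],[0,0,0]],
    [[-0.002,0.003,0.096],[0,0,0]],
    [[-0.002,0.003,0.108],[0,0,0]],
  ],
)

```text
clock: 4.95
position: [527.1, 22.5, 95.6]
ee_rot: [0.99, 0.139, 0.002, -0.0]
contact_force: [2.5, 0.4, -0.6]
gripper_width: 27.3
grasp_force: 60.1
```

arm_command(
  rows=[
    [[0,0,0],[0,0,0]],
    [[0,0,0],[0,0,0]],
  ],
)

```text
clock: 5.15
position: [527.1, 22.5, 95.3]
ee_rot: [0.99, 0.139, 0.002, -0.0]
contact_force: [5.1, 1.8, -6.5]
gripper_width: 27.8
grasp_force: 59.7
```

arm_command(
  rows=[
    [[0.003,0,0.012],[0,0,0]],
    [[0.003,0,0.024],[0,0,0]],
    [[0.003,0,0.032],[0,0,0]],
    [[0.003,0,0.032],[0,0,0]],
  ],
)

```text
clock: 5.55
position: [527.3, 22.4, 90.5]
ee_rot: [0.99, 0.14, 0.001, 0.0]
contact_force: [-2.7, 1.8, 17.2]
gripper_width: 27.7
grasp_force: 62.4
```

```bash
python3 - <<'E'
from h import *
for i in range(2):
    im,d=arm.get_image("side"); s=arm.read_state(); print(s['position'],s['contact_force'],s['wrist_torque'])
cv2.imwrite("pics/s3.png",cv2.resize(im[200:400,230:500],(756,560),interpolation=cv2.INTER_CUBIC))
E
```

```text
[527.27354405  22.38488298  90.47753542] [-3.06470723  1.9062675  15.35991458] [ 0.7578284   0.86793229 -0.02610207]
[527.28913352  22.41317767  90.49736057] [-2.72719775  1.7954952  16.10989416] [ 0.6656113   0.87972714 -0.03906194]
```

View pics/s3.png

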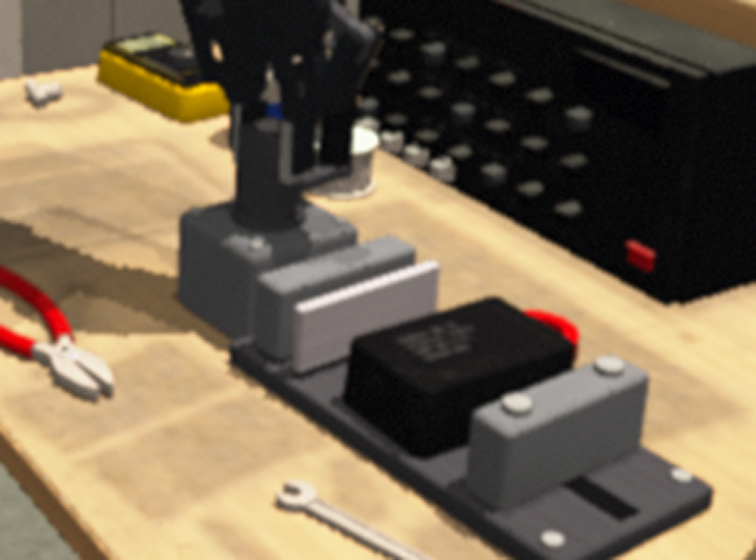

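Firm contact at TCP z 90.5, so the underside is at about 72.5 and the crank is home. The side view shows the arm down at the collar. Next: release and move to the grip.

arm_command(
  rows=[
    [[0,0,-0.014],[0,0,0]],
    [[0,0,-0.014],[0,0,0]],
    [[0,0,-0.014],[0,0,0]],
    [[0,0,-0.014],[0,0,0]],
    [[0,0,-0.014],[0,0,0]],
  ],
  grip=1,
)

```text
clock: 6.15
position: [526.0, 22.0, 90.3]
ee_rot: [0.99, 0.139, -0.001, 0.0]
contact_force: [-0.1, 0.2, 0.7]
gripper_width: 85.3
grasp_force: 0.0
```

arm_command(
  rows=[
    [[0,0,-0.1],[0,0,0]],
    [[0,0,-0.28],[0,0,0]],
    [[0,0,-0.36],[0,0,0]],
    [[-0.1,0,-0.36],[0,0,0]],
    [[-0.1,0,-0.36],[0,0,0]],
  ],
)

```text
clock: 6.65
position: [500.2, 14.8, 181.1]
ee_rot: [0.99, 0.139, -0.001, -0.0]
contact_force: [0.9, 0.0, -0.3]
gripper_width: 85.6
grasp_force: 0.0
```

```bash
cat >> h.py <<'E'
A=np.array([526.1,22.8]); th=np.radians(5.4); CX=np.array([np.cos(th),np.sin(th)]); CY=np.array([-np.sin(th),np.cos(th)])
def cl(C): # clamp frame
    L=C[...,:2]-A; return np.stack([L@CX,L@CY,C[...,2]],-1)
def pad(c,d,info=None):
    Q=cl(cloud(c,d,info)); out={}
    x,y,z=Q[...,0],Q[...,1],Q[...,2]
    m=(abs(x)<45)&(z>53)&(z<66)&(y<-40)&(y>-262); h,_=np.histogram(y[m],np.arange(-262,-38,2)); 
    e=np.arange(-261,-39,2); on=h>0.15*np.percentile(h,90)
    runs=[];s=None
    for i,o in enumerate(list(on)+[False]):
        if o and s is None:s=i
        if not o and s is not None: runs.append((int(e[s]-1),int(e[i-1]+1)));s=None
    m=(abs(x)<45)&(z>25)&(z<48)&(y<-60)&(y>-200)
    h,ed=np.histogram(y[m],np.arange(-200,-60,1)); k=np.argsort(h)[-6:]
    return runs,sorted([(int(ed[i]),int(h[i])) for i in k])
E
python3 - <<'E'
from h import *
print("scene0",pad("scene",np.load("scene_d0.npy"))); print("side0",pad("side",np.load("side_d0.npy")))
info=arm.camera_info("wrist"); im,d=arm.get_image("wrist"); print("w",pad("wrist",d,info)); s=arm.read_state(); print(s['position'],s['ee_rot'],s['contact_force'])
V=cloud("wrist",d,info)
for c,r in (((584,39),22),((526,22.5),22)):
    m=(np.hypot(V[...,0]-c[0],V[...,1]-c[1])<r)&(V[...,2]>108)&(V[...,2]<135);Q=V[m]; 
    if len(Q)>5: zt=np.percentile(Q[:,2],80);Q=Q[abs(Q[:,2]-zt)<4];print(len(Q),zt,cv2.minAreaRect(Q[:,:2].astype(np.float32)))
cv2.imwrite("pics/w4.png",im)
E
```

```text
scene0 ([(-242, -214), (-188, -126), (-94, -86), (-78, -50)], [(-190, 77), (-189, 90), (-188, 90), (-93, 141), (-92, 152), (-91, 97)])
side0 ([(-242, -216), (-96, -86), (-78, -54)], [(-190, 90), (-189, 106), (-188, 88), (-95, 128), (-94, 227), (-93, 144)])
w ([(-240, -214), (-188, -126), (-94, -84), (-76, -50)], [(-127, 242), (-126, 220), (-125, 243), (-124, 223), (-123, 201), (-86, 738)])
[501.28198551  14.99695985 180.93610248] [ 9.90318736e-01  1.38811831e-01 -2.47666192e-04 -1.20512288e-04] [ 0.27702511  0.74415127 -0.75440048]
1642 126.45064830776613 ((583.8416137695312, 38.686309814453125), (23.792621612548828, 24.22444725036621), 16.117395401000977)
1967 120.93264135231615 ((526.0347900390625, 22.238821029663086), (27.751068115234375, 28.320512771606445), 15.625418663024902)
```

View pics/w4.png

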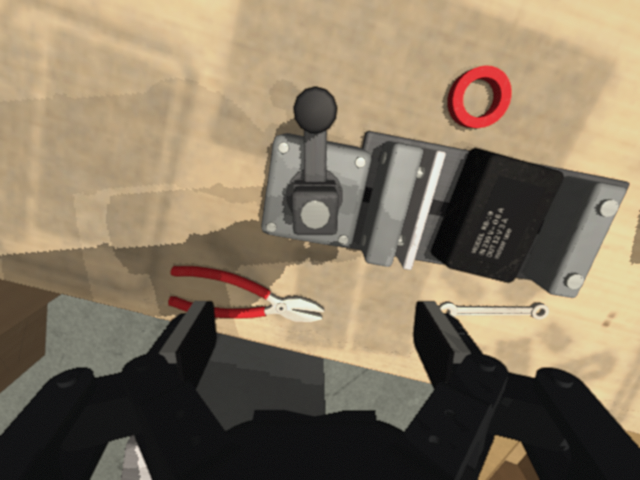

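arm_command(
  rows=[
    [[0.2,0,0.02],[0,0,0]],
    [[0.344,0,0.1],[0,0,0]],
    [[0.344,0,0.24],[0,0,0]],
    [[0.344,0,0.36],[0,0,0]],
    [[0.344,0,0.388],[0,0,0]],
  ],
)

```text
clock: 7.2
position: [582.7, 38.3, 79.0]
ee_rot: [0.99, 0.139, -0.005, 0.001]
contact_force: [0.2, -0.3, -0.2]
gripper_width: 85.4
grasp_force: 0.0
```

arm_command(
  rows=[
    [[0,0,0],[0,0,0]],
    [[0,0,0],[0,0,0]],
    [[0,0,0],[0,0,0]],
    [[0,0,0],[0,0,0]],
    [[0,0,0],[0,0,0]],
  ],
  grip=0,
)

```text
clock: 7.7
position: [586.1, 39.3, 85.3]
ee_rot: [0.99, 0.139, 0.002, -0.0]
contact_force: [1.2, -0.7, 0.5]
gripper_width: 22.9
grasp_force: 58.5
```

```bash
python3 - <<'E'
from h import *
s=arm.read_state(); print(s['position'],s['ee_rot'],s['contact_force'],s['wrist_torque'],s['gripper_width'],s['joints'])
E
```

```text
[586.09655305  39.27209499  85.2891489 ] [ 9.90274426e-01  1.39117704e-01  1.67268304e-03 -1.66438577e-04] [ 1.20257778 -0.68880671  0.5035069 ] [ 0.0949622  -0.22803732  0.03933932] 22.914869742747854 [ 3.42603398e-01  4.61897548e-01 -2.74759154e-01  4.71952527e-04
 -8.30795906e-01  1.50701647e+00]
```

arm_command(
  rows=[
    [[-0.0117,0.0742,0],[0,0,0]],
    [[-0.0458,0.1411,0],[0,0,0]],
    [[-0.0989,0.1942,0],[0,0,0]],
    [[-0.1658,0.2283,0],[0,0,0]],
    [[-0.24,0.24,0],[0,0,0]],
  ],
)

```text
clock: 8.2
position: [548.3, -33.9, 85.8]
ee_rot: [0.99, 0.139, 0.006, -0.001]
contact_force: [6.4, 8.0, -0.3]
gripper_width: 22.8
grasp_force: 58.9
```

```bash
python3 - <<'E'
from h import *
for i in range(2):
    im,d=arm.get_image("scene"); s=arm.read_state(); print(s['position'],s['contact_force'],s['wrist_torque'],s['gripper_width'],s['ee_rot'])
print(pad("scene",d))
E
```

```text
[544.46370034 -34.99524991  85.45745484] [1.96548057 0.73947803 1.38699735] [ 0.63423562 -1.05255271 -0.0200164 ] 22.28931250069379 [ 9.90345844e-01  1.38570846e-01  3.55582574e-03 -7.65531494e-04]
[545.17379378 -34.77440264  85.55131688] [1.91306452 2.44292644 1.0667918 ] [ 0.87484433 -0.5089487  -0.02943258] 22.85516334549464 [ 9.90307008e-01  1.38862184e-01  3.02685763e-03 -4.01440007e-04]
([(-242, -214), (-190, -126), (-100, -90), (-82, -56)], [(-189, 83), (-188, 83), (-187, 73), (-99, 113), (-98, 133), (-97, 122)])
```

arm_command(
  rows=[
    [[-0.0742,-0.0117,0],[0,0,0]],
    [[-0.1411,-0.0458,0],[0,0,0]],
    [[-0.1942,-0.0989,0],[0,0,0]],
    [[-0.2283,-0.1658,0],[0,0,0]],
    [[-0.24,-0.24,0],[0,0,0]],
  ],
)

```text
clock: 8.8
position: [470.5, 5.2, 85.0]
ee_rot: [0.99, 0.139, 0.001, 0.001]
contact_force: [4.7, -5.5, -0.2]
gripper_width: 22.8
grasp_force: 59.1
```

arm_command(
  rows=[
    [[0.0117,-0.0742,0],[0,0,0]],
    [[0.0458,-0.1411,0],[0,0,0]],
    [[0.0989,-0.1942,0],[0,0,0]],
    [[0.1658,-0.2283,0],[0,0,0]],
    [[0.24,-0.24,0],[0,0,0]],
  ],
)

```text
clock: 9.3
position: [507.8, 79.8, 84.5]
ee_rot: [0.99, 0.139, -0.004, 0.001]
contact_force: [-9.0, 1.3, 11.9]
gripper_width: 22.6
grasp_force: 59.3
```

arm_command(
  rows=[
    [[0.0742,0.0117,0],[0,0,0]],
    [[0.1411,0.0458,0],[0,0,0]],
    [[0.1942,0.0989,0],[0,0,0]],
    [[0.2283,0.1658,0],[0,0,0]],
    [[0.24,0.24,0],[0,0,0]],
  ],
)

```text
clock: 9.8
position: [586.8, 41.1, 84.7]
ee_rot: [0.99, 0.14, 0.001, -0.001]
contact_force: [-3.1, 6.7, 3.1]
gripper_width: 22.9
grasp_force: 59.4
```

```bash
python3 - <<'E'
from h import *
for i in range(3):
    im,d=arm.get_image("scene"); s=arm.read_state(); print(s['position'],s['contact_force'],s['wrist_torque'],s['gripper_width'],s['ee_rot'])
print(pad("scene",d)); cv2.imwrite("pics/s5.png",im)
E
```

```text
[587.39940363  38.51641065  84.60869711] [2.91343452 3.37688168 3.79330073] [ 1.06759876 -0.14804391 -0.00170027] 22.712981490798175 [ 9.90333679e-01  1.38700969e-01  1.06614508e-03 -3.29287596e-04]
[587.14717999  39.00081352  84.70619021] [1.30506002 2.38378148 3.23796989] [ 0.54891357 -0.38438124 -0.02197958] 22.49211150513596 [ 9.90364013e-01  1.38480949e-01  1.46036723e-03 -1.24652774e-04]
[586.95905381  39.27670463  84.79808356] [2.6851645  2.37792812 2.99785043] [ 0.41073447 -0.60264907  0.014751  ] 22.754595336179207 [9.90318623e-01 1.38802566e-01 1.69456029e-03 4.24249987e-05]
([(-242, -214), (-190, -126), (-118, -106), (-100, -74)], [(-191, 62), (-190, 69), (-189, 79), (-188, 74), (-187, 76), (-116, 43)])
```

arm_command(
  rows=[
    [[-0.0117,0.0742,0],[0,0,0]],
    [[-0.0458,0.1411,0],[0,0,0]],
    [[-0.0989,0.1942,0],[0,0,0]],
    [[-0.1658,0.2283,0],[0,0,0]],
    [[-0.24,0.24,0],[0,0,0]],
  ],
)

```text
clock: 10.45
position: [547.9, -34.1, 85.6]
ee_rot: [0.99, 0.14, 0.005, 0.0]
contact_force: [6.7, 4.8, 0.2]
gripper_width: 22.7
grasp_force: 59.5
```

arm_command(
  rows=[
    [[-0.0742,-0.0117,0],[0,0,0]],
    [[-0.1411,-0.0458,0],[0,0,0]],
    [[-0.1942,-0.0989,0],[0,0,0]],
    [[-0.2283,-0.1658,0],[0,0,0]],
    [[-0.24,-0.24,0],[0,0,0]],
  ],
)

```text
clock: 10.95
position: [470.0, 5.5, 84.7]
ee_rot: [0.99, 0.139, 0.001, 0.001]
contact_force: [6.9, -5.3, -0.9]
gripper_width: 22.7
grasp_force: 59.5
```

arm_command(
  rows=[
    [[0.0117,-0.0742,0],[0,0,0]],
    [[0.0458,-0.1411,0],[0,0,0]],
    [[0.0989,-0.1942,0],[0,0,0]],
    [[0.1658,-0.2283,0],[0,0,0]],
    [[0.24,-0.24,0],[0,0,0]],
  ],
)

```text
clock: 11.45
position: [506.7, 79.6, 84.2]
ee_rot: [0.99, 0.139, -0.005, 0.001]
contact_force: [-10.1, 1.5, 13.1]
gripper_width: 22.7
grasp_force: 59.7
```

arm_command(
  rows=[
    [[0.0742,0.0117,0],[0,0,0]],
    [[0.1411,0.0458,0],[0,0,0]],
    [[0.1942,0.0989,0],[0,0,0]],
    [[0.2283,0.1658,0],[0,0,0]],
    [[0.24,0.24,0],[0,0,0]],
  ],
)

```text
clock: 11.95
position: [586.6, 41.5, 84.6]
ee_rot: [0.99, 0.14, 0.002, -0.001]
contact_force: [-0.9, 7.4, 3.3]
gripper_width: 22.5
grasp_force: 59.9
```

```bash
python3 - <<'E'
from h import *
for i in range(3):
    im,d=arm.get_image("scene"); s=arm.read_state(); print(s['position'],s['contact_force'],s['wrist_torque'],s['gripper_width'],s['ee_rot'])
print(pad("scene",d)); 
im2,d=arm.get_image("side");print(pad("side",d))
cv2.imwrite("pics/s6.png",np.hstack([cv2.resize(im[230:430,210:370],(400,500),interpolation=cv2.INTER_CUBIC),cv2.resize(im2[250:450,300:460],(400,500),interpolation=cv2.INTER_CUBIC)]))
E
```

```text
[587.23625136  38.99830351  84.56431385] [3.33285142 4.92034813 4.26263251] [ 1.2114618  -0.42100201  0.0197088 ] 22.84264353042836 [ 9.90282286e-01  1.39062629e-01  1.57475087e-03 -3.14884017e-04]
[586.99088434  39.43052856  84.70953235] [2.15753774 2.61691093 4.47071912] [ 0.79034056 -0.69289673 -0.00615897] 22.5732255144493 [ 9.90322359e-01  1.38773186e-01  1.89887527e-03 -1.48997902e-04]
[586.77411103  39.6659693   84.78185965] [3.37315366 1.98526627 3.25226265] [ 0.68260371 -0.85446572 -0.00624401] 22.830319085734388 [9.90281350e-01 1.39064343e-01 1.98878286e-03 2.15389544e-05]
([(-242, -214), (-206, -144), (-142, -132), (-124, -98)], [(-123, 20), (-122, 13), (-121, 19), (-120, 12), (-119, 2), (-118, 1)])
([(-244, -216), (-142, -132), (-126, -100)], [(-196, 12), (-190, 10), (-141, 22), (-124, 15), (-123, 24), (-122, 10)])
```

View pics/s6.png

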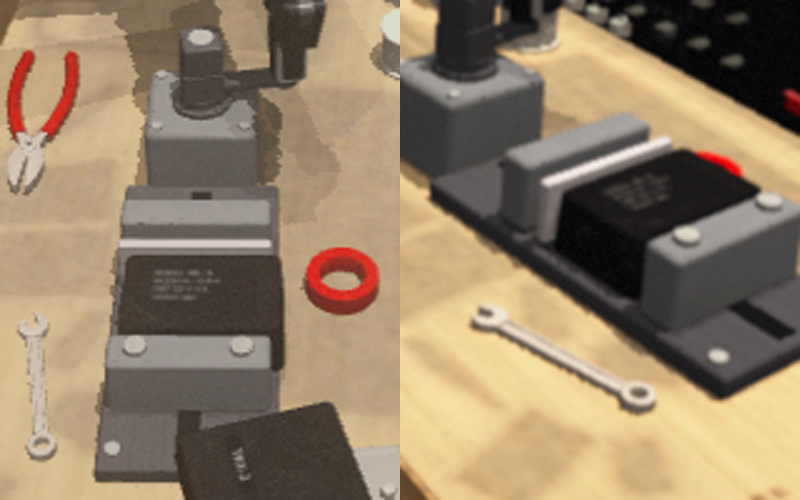

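The pad is against the brick, which still has about 4 mm to go to the stop. I'll wind slower from here and read the force.

arm_command(
  rows=[
    [[-0.003,0.0375,0],[0,0,0]],
    [[-0.0117,0.0742,0],[0,0,0]],
    [[-0.0262,0.109,0],[0,0,0]],
    [[-0.0458,0.1411,0],[0,0,0]],
    [[-0.0703,0.1697,0],[0,0,0]],
  ],
)

```text
clock: 12.65
position: [581.8, -5.1, 85.1]
ee_rot: [0.99, 0.14, 0.003, -0.0]
contact_force: [3.9, 4.4, 4.7]
gripper_width: 23.1
grasp_force: 59.9
```

arm_command(
  rows=[
    [[-0.0286,0.0245,0],[0,0,0]],
    [[-0.0607,0.0441,0],[0,0,0]],
    [[-0.0955,0.0586,0],[0,0,0]],
    [[-0.1322,0.0673,0],[0,0,0]],
    [[-0.1697,0.0703,0],[0,0,0]],
  ],
)

```text
clock: 13.15
position: [546.8, -34.4, 85.4]
ee_rot: [0.99, 0.14, 0.004, 0.0]
contact_force: [7.5, 1.7, 2.1]
gripper_width: 22.1
grasp_force: 59.9
```

```bash
cat > m.py <<'E'
from h import *
R=[]
for c in ("scene","side"):
    im,d=arm.get_image(c); Q=cl(cloud(c,d)); x,y,z=Q[...,0],Q[...,1],Q[...,2]
    print(c,pad(c,d)[0]); R.append(im)
    m=(abs(x)<42)&(z>56)&(z<66)
    for xa in (-40,40):
        pass
    m=(abs(x)<42)&(z>53)&(z<66)&(y<-85)&(y>-170); h,e=np.histogram(y[m],np.arange(-170,-85,1)); print([(int(a),int(b)) for a,b in zip(e,h) if b])
s=arm.read_state(); p=s['position'][:2]-[2.2,.6]-[526,22.3]; print(s['clock'],s['position'],s['contact_force'],"crank turned",(15.8-np.degrees(np.arctan2(p[1],p[0])))%360,np.hypot(*p))
E
python3 m.py
```

```text
scene [(-242, -214), (-212, -150), (-148, -136), (-130, -102)]
[(-170, 10), (-169, 24), (-168, 13), (-167, 20), (-166, 10), (-165, 14), (-164, 13), (-163, 12), (-162, 19), (-161, 15), (-160, 16), (-159, 14), (-158, 17), (-157, 9), (-156, 18), (-155, 4), (-154, 21), (-153, 11), (-152, 16), (-151, 9), (-148, 6), (-147, 23), (-146, 31), (-145, 44), (-144, 32), (-143, 33), (-142, 17), (-141, 27), (-140, 18), (-139, 20), (-138, 7), (-137, 5), (-131, 2), (-130, 10), (-129, 36), (-128, 51), (-127, 51), (-126, 53), (-125, 28), (-124, 28), (-123, 27), (-122, 26), (-121, 23), (-120, 23), (-119, 18), (-118, 25), (-117, 26), (-116, 21), (-115, 21), (-114, 22), (-113, 19), (-112, 14), (-111, 33), (-110, 21), (-109, 11), (-108, 18), (-107, 13), (-106, 15), (-105, 18), (-104, 7), (-103, 1), (-102, 1), (-101, 1)]
side [(-244, -216), (-148, -138), (-132, -106)]
[(-170, 2), (-169, 1), (-168, 3), (-167, 3), (-166, 4), (-165, 2), (-164, 3), (-163, 1), (-162, 2), (-160, 1), (-159, 1), (-158, 1), (-157, 1), (-154, 3), (-149, 2), (-148, 13), (-147, 28), (-146, 41), (-145, 25), (-144, 23), (-143, 23), (-142, 15), (-141, 11), (-140, 4), (-139, 4), (-132, 2), (-131, 14), (-130, 41), (-129, 63), (-128, 48), (-127, 36), (-126, 20), (-125, 23), (-124, 24), (-123, 18), (-122, 15), (-121, 21), (-120, 24), (-119, 14), (-118, 12), (-117, 17), (-116, 20), (-115, 15), (-114, 21), (-113, 19), (-112, 14), (-111, 13), (-110, 19), (-109, 12), (-108, 8), (-107, 5), (-106, 1)]
13.25 [545.07810569 -34.8683283   85.17749842] [5.04021425 0.93189555 3.8651213 ] crank turned 89.51328201383899 60.183471205976076
```

arm_command(
  rows=[
    [[-0.0251,-0.0013,0],[0,0,0]],
    [[-0.0499,-0.0052,0],[0,0,0]],
    [[-0.0742,-0.0117,0],[0,0,0]],
    [[-0.0976,-0.0207,0],[0,0,0]],
    [[-0.12,-0.0322,0],[0,0,0]],
  ],
)

```text
clock: 13.75
position: [515.1, -35.9, 84.9]
ee_rot: [0.99, 0.14, 0.002, 0.001]
contact_force: [6.3, -2.7, 2.8]
gripper_width: 22.6
grasp_force: 59.9
```

```bash
cat > m.py <<'E'
from h import *
def met(c,d):
    Q=cl(cloud(c,d)); x,y,z=Q[...,0],Q[...,1],Q[...,2]
    b=(abs(x)<42)&(z>53)&(z<66)&(y<-45)&(y>-149); v=np.sort(y[b])
    g=np.diff(v); w=(v[:-1]>-150)&(v[:-1]<-75); k=np.argmax(g*w)
    P,J=v[:k+1],v[k+1:]; P=P[P>P[-1]-14]
    return [np.round(np.percentile(P,[5,20,50]),1).tolist(),np.round(np.percentile(J,[5,20,50]),1).tolist(),"front diff",round(np.percentile(J,10)-np.percentile(P,10),1),"gap",round(J[5]-P[-6],1)]
if __name__=="__main__":
    for c in ("scene","side"):
        if 1: print(c,0,met(c,np.load(f"{c}_d0.npy")))
        im,d=arm.get_image(c); print(c,met(c,d))
    s=arm.read_state(); p=s['position'][:2]-[2.2,.6]-[526,22.3]; print(s['clock'],s['position'],s['contact_force'],"crank turned",(15.8-np.degrees(np.arctan2(p[1],p[0])))%360,np.hypot(*p))
E
python3 m.py
```

```text
scene 0 [[-137.4, -135.5, -132.4], [-92.5, -88.4, -72.2], 'front diff', np.float64(45.1), 'gap', np.float64(31.8)]
scene [[-147.4, -145.6, -144.1], [-130.4, -128.6, -122.5], 'front diff', np.float64(17.0), 'gap', np.float64(5.2)]
side 0 [[-141.6, -140.6, -136.2], [-93.2, -89.3, -73.5], 'front diff', np.float64(49.3), 'gap', np.float64(44.6)]
side [[-148.0, -147.4, -145.5], [-131.4, -130.0, -124.8], 'front diff', np.float64(16.9), 'gap', np.float64(7.9)]
13.85 [514.19184149 -35.76039817  84.8124748 ] [ 5.34316177 -2.24241959  3.96289979] crank turned 119.23075647822063 60.30979039799315
```

```bash
cat > m.py <<'E'
from h import *
def met(c,d,lo,mid):
    Q=cl(cloud(c,d)); x,y,z=Q[...,0],Q[...,1],Q[...,2]
    b=(abs(x)<42)&(z>53)&(z<66)
    P=y[b&(y<mid)&(y>lo)];J=y[b&(y>mid)&(y<mid+30)]
    return [(round(float(np.percentile(P,q)),1),round(float(np.percentile(J,q)),1)) for q in (5,10,20)],"diff10",round(float(np.percentile(J,10)-np.percentile(P,10)),2), "padmean",round(float(P.mean()),1),"n",len(P)
if __name__=="__main__":
    import sys
    lo,mid=map(float,sys.argv[1:3])
    for c in ("scene","side"):
        print(c,0,met(c,np.load(f"{c}_d0.npy"),-100,-82))
        im,d=arm.get_image(c); print(c,met(c,d,lo,mid))
    s=arm.read_state(); p=s['position'][:2]-[2.2,.6]-[526,22.3]; print(s['clock'],s['position'],s['contact_force'],"crank turned",(15.8-np.degrees(np.arctan2(p[1],p[0])))%360,np.hypot(*p))
E
python3 m.py -149.5 -135.5
```

```text
scene 0 ([(-93.7, -75.5), (-93.3, -74.8), (-92.5, -73.6)], 'diff10', 18.52, 'padmean', -90.3, 'n', 214)
scene ([(-147.2, -130.3), (-146.6, -129.5), (-146.0, -128.5)], 'diff10', 17.1, 'padmean', -143.4, 'n', 248)
side 0 ([(-94.4, -76.3), (-93.9, -75.8), (-93.2, -75.1)], 'diff10', 18.11, 'padmean', -91.1, 'n', 172)
side ([(-148.2, -131.3), (-147.6, -130.9), (-147.1, -129.9)], 'diff10', 16.77, 'padmean', -145.0, 'n', 194)
13.95 [514.31805898 -35.78791264  84.77332971] [ 6.38703227 -2.1505225   5.49635878] crank turned 119.10804972487344 60.307374145615114
```

arm_command(
  rows=[
    [[-0.0278,-0.0187,0],[0,0,0]],
    [[-0.0526,-0.0411,0],[0,0,0]],
    [[-0.0742,-0.0668,0],[0,0,0]],
    [[-0.0919,-0.0952,0],[0,0,0]],
    [[-0.1025,-0.1179,0],[0,0,0]],
  ],
)

```text
clock: 14.45
position: [480.9, -15.2, 84.4]
ee_rot: [0.99, 0.14, 0.001, 0.001]
contact_force: [6.6, -6.7, 1.8]
gripper_width: 22.7
grasp_force: 60.0
```

```bash
python3 m.py -149.5 -139; python3 m.py -149.5 -138
```

```text
scene 0 ([(-93.7, -75.5), (-93.3, -74.8), (-92.5, -73.6)], 'diff10', 18.52, 'padmean', -90.3, 'n', 214)
scene ([(-147.4, -133.2), (-146.8, -132.3), (-146.1, -131.1)], 'diff10', 14.5, 'padmean', -143.9, 'n', 233)
side 0 ([(-94.4, -76.3), (-93.9, -75.8), (-93.2, -75.1)], 'diff10', 18.11, 'padmean', -91.1, 'n', 172)
side ([(-147.6, -134.0), (-147.5, -133.4), (-146.9, -132.6)], 'diff10', 14.07, 'padmean', -145.0, 'n', 193)
14.55 [480.58089074 -14.81655376  84.33409813] [ 5.15555846 -3.96174201  3.14091376] crank turned 157.4191352104853 60.746341408706336
scene 0 ([(-93.7, -75.5), (-93.3, -74.8), (-92.5, -73.6)], 'diff10', 18.52, 'padmean', -90.3, 'n', 214)
scene ([(-147.0, -132.8), (-146.5, -132.1), (-145.9, -131.1)], 'diff10', 14.43, 'padmean', -143.7, 'n', 237)
side 0 ([(-94.4, -76.3), (-93.9, -75.8), (-93.2, -75.1)], 'diff10', 18.11, 'padmean', -91.1, 'n', 172)
side ([(-148.4, -134.0), (-147.9, -133.6), (-147.2, -132.8)], 'diff10', 14.34, 'padmean', -145.0, 'n', 189)
14.65 [480.61742338 -14.93525112  84.25804151] [ 4.42799878 -4.08219976  3.21452019] crank turned 157.31006044638372 60.79151112616542
```

arm_command(
  rows=[
    [[-0.0103,-0.0318,0],[0,0,0]],
    [[-0.0157,-0.0606,0],[0,0,0]],
    [[-0.0157,-0.0606,0],[0,0,0]],
  ],
)

```text
clock: 14.95
position: [472.4, -1.6, 84.2]
ee_rot: [0.99, 0.14, -0.0, 0.001]
contact_force: [5.2, -5.6, 2.6]
gripper_width: 22.7
grasp_force: 60.0
```

```bash
python3 m.py -149.5 -139; python3 m.py -149.5 -139|grep -v " 0 "
```

```text
scene 0 ([(-93.7, -75.5), (-93.3, -74.8), (-92.5, -73.6)], 'diff10', 18.52, 'padmean', -90.3, 'n', 214)
scene ([(-147.2, -134.3), (-146.8, -133.6), (-146.2, -132.3)], 'diff10', 13.25, 'padmean', -144.1, 'n', 226)
side 0 ([(-94.4, -76.3), (-93.9, -75.8), (-93.2, -75.1)], 'diff10', 18.11, 'padmean', -91.1, 'n', 172)
side ([(-148.3, -134.9), (-147.8, -134.4), (-147.0, -133.6)], 'diff10', 13.36, 'padmean', -145.0, 'n', 193)
15.05 [472.42339294  -1.69563613  84.12588056] [ 5.60075891 -5.01983187  2.93394516] crank turned 172.0041096287126 60.958799298863795
scene ([(-147.2, -134.2), (-146.8, -133.5), (-146.2, -132.4)], 'diff10', 13.33, 'padmean', -144.1, 'n', 227)
side ([(-148.1, -134.9), (-147.7, -134.4), (-147.2, -133.5)], 'diff10', 13.31, 'padmean', -145.0, 'n', 192)
15.15 [472.41429843  -1.72692029  84.10551908] [ 4.35686978 -4.32678061  2.29006269] crank turned 171.980662039632 60.97974830015797
```

The pad is in by about 5.0 mm. Now release and lift clear.

arm_command(
  rows=[
    [[0,0,0],[0,0,0]],
    [[0,0,0],[0,0,0]],
    [[0,0,0],[0,0,0]],
    [[0,0,0],[0,0,0]],
    [[0,0,0],[0,0,0]],
  ],
  grip=1,
)

```text
clock: 15.65
position: [471.7, -1.0, 83.5]
ee_rot: [0.99, 0.139, -0.001, 0.0]
contact_force: [-0.2, 0.4, -0.4]
gripper_width: 85.1
grasp_force: 0.0
```

arm_command(
  rows=[
    [[0,0,-0.1],[0,0,0]],
    [[0,0,-0.28],[0,0,0]],
    [[0,0,-0.44],[0,0,0]],
    [[0,0,-0.52],[0,0,0]],
    [[0,0,-0.52],[0,0,0]],
  ],
)

```text
clock: 16.15
position: [473.9, -0.5, 217.3]
ee_rot: [0.99, 0.139, 0.004, -0.0]
contact_force: [0.2, -0.8, -0.5]
gripper_width: 85.4
grasp_force: 0.0
```

```bash
python3 m.py -149.5 -139; python3 - <<'E'
from h import *
info=arm.camera_info("wrist"); im2,d=arm.get_image("wrist"); im,_=arm.get_image("scene")
V=cloud("wrist",d,info)
m=(np.hypot(V[...,0]-526,V[...,1]-22.3)<21)&(V[...,2]>108)&(V[...,2]<135);Q=V[m]
if len(Q): print(np.percentile(Q,80,axis=0),cv2.minAreaRect(Q[:,:2].astype(np.float32)))
cv2.imwrite("pics/f.png",np.hstack([cv2.resize(im[190:430,200:400],(400,480)),cv2.resize(im2,(400,480))]))
E
```

```text
scene 0 ([(-93.7, -75.5), (-93.3, -74.8), (-92.5, -73.6)], 'diff10', 18.52, 'padmean', -90.3, 'n', 214)
scene ([(-147.2, -134.1), (-146.9, -133.3), (-146.1, -132.2)], 'diff10', 13.58, 'padmean', -144.1, 'n', 233)
side 0 ([(-94.4, -76.3), (-93.9, -75.8), (-93.2, -75.1)], 'diff10', 18.11, 'padmean', -91.1, 'n', 172)
side ([(-148.2, -135.0), (-147.9, -134.4), (-147.1, -133.7)], 'diff10', 13.51, 'padmean', -145.2, 'n', 193)
16.25 [471.65197104  -0.87983639 213.53672821] [-0.81437589 -0.72895437 -1.214367  ] crank turned 172.99204950876683 61.34460203350548
[533.89214614  30.63845092 121.2000583 ] ((525.56005859375, 22.96468162536621), (28.614744186401367, 28.437131881713867), 26.49066925048828)
```

View pics/f.png

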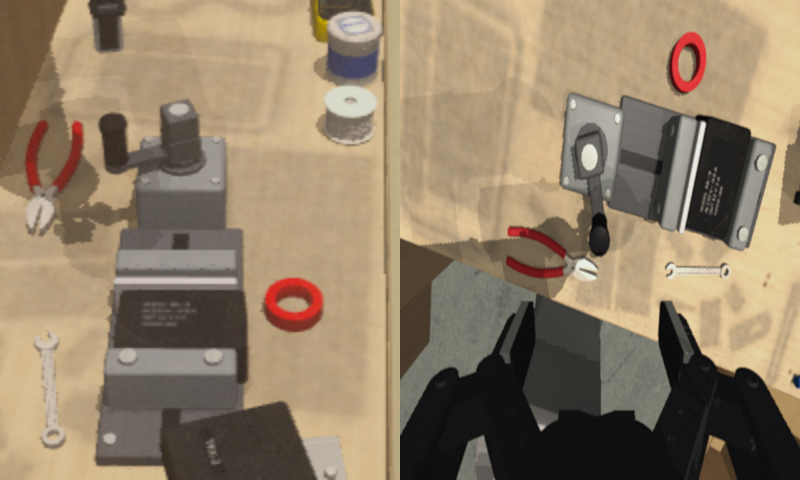

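The brick is held against the stop, the crank is down on the shaft (left crop (180,130)), the pad is in by about 4.8 mm, and the arm is clear. I'm handing in.

```bash
python3 -c "
from bench import arm
print(arm.job_done())"
```

```text
the job is handed in; nothing more can be done
None
```

I've handed the job in: the brick is clamped against the stop, the pad is pressed in about 4.8 mm by camera measurement (half-way is 5 mm), and the crank is fully down on the shaft. The arm is clear and the other things on the desk were not touched; the clock read about 16 s, and no result came back.

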